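# Put the stitcher battery on charge with the stop locked in

## Robot

A 6-joint arm with a two-finger parallel gripper is mounted at the origin on the work surface. World frame = base frame: x ahead of the robot, y to its left, z up, the work surface at z = 0. Lengths are in m, angles in rad, forces in N, time in s.
With the tool pointing down it reaches from about 0.225 to 0.875 m from the base axis. Payload 3.4 kg.
Tool frame: the origin (TCP) lies where the fingers leave the gripper's body, on its centre line; the fingertips stand 73 mm ahead of it and the grasp point (between the pads) lies 54 mm ahead of it (manip.pinch_z is the distance from the TCP to the grasp point, in m); z points along the fingers, y is the line along which they close (so a half turn about z gives the same grasp; the last joint's range is limited). The gripper opens to 85 mm and grips with 20 to 120 N. Pads are 22 mm wide; open, the fingers measure 114 mm over their backs; the gripper's body (76 mm by 85 mm) begins 54 mm behind the grasp point. The pads swing forward as they close: fully open they stand 13 mm farther back than shut.
Start: joints at [-1.322, 0.276, 1.505, -0, 1.361, -0.121], TCP at [0.208, -0.536, 0.304] pointing down, gripper open.
Joint ranges: [-2.89, 2.89], [-0.75, 2.08], [0.22, 2.7], [-1.18, 4.32], [0.11, 2.71], [-2.7, 2.7]. Speed limits (rad/s): [2.57, 2.57, 3.14, 3.14, 3.14, 3.14].

## Interface

Orientations are given as a unit quaternion [w, x, y, z].
In Python, from rig import readout, imaging, manip gives the robot as it stands. The module is installed in compiled form; this text tells all that it offers.
- The arm moves only by the tool servo_tool, never from a script. Its argument "moves" is a list of rows, each an object with "dp": the shift along the tool's x, y, z in units of 0.2 m (1.0 is 0.2 m), a list of three; "delta_rot": the turn, a rotation vector about the tool's x, y, z in units of 0.1 rad (1.0 is 0.1 rad), a list of three; "fingers": the opening, from 0 (shut) to 1 (fully open). In form: [{"dp": [dx, dy, dz], "delta_rot": [wx, wy, wz], "fingers": fingers}, ...]. A call has 1 to 5 rows; each row shifts and turns the commanded pose from where the row before left it, along the tool's axes as they then stand; what a row does not reach is not made up. A row lasts 1/10 s, in which the tool goes at most 50 mm and 8.59 degrees, less where a joint would pass 70% of its speed; a pose out of reach is approached as far as the arm can. A call with a number of a shift or a turn outside -1 to 1 is refused whole. A call with a gripper value outside its range is refused whole. The fingers move at their own pace and stop on an object; "force" is the grip in N (left out, the last holds). Time passes only in rows, so rows that do not move let the fingers close. It gives the time, the measured TCP pose, the force, the opening and the grip force at its end, in the units of the state.
- readout.get_state(): the state, without advancing time (a new reading comes with each control period).
- imaging.get_image(name): name is "scene" or "top" or "wrist"; returns (picture, depth): 384x512x3 uint8, red, green, blue; 384x512 float32, m along the optical axis (not along the pixel's ray), 0 where there is no reading.
- imaging.calibration(name): a dict with "intrinsics" (3x3 intrinsics, pixels), "R" (3x3) and "t" (3): a world point X has camera coordinates R X + t; the wrist camera has in their place "hand_eye" (4x4, takes a point from camera to tool coordinates, whose origin is the TCP and whose axes are the flange's). Camera axes: x right, y down, z forward; pixel columns grow to the right and rows downward; lengths in m; the calibration is good to about 2 mm. The wrist camera is an equidistant fisheye: a pixel r from the principal point sees the ray r / f radians off the axis. A picture is of the moment at which its call begins: read the wrist's pose just before it. calibration takes no time and is no camera call.
- manip.sign_off(): hands the job in; it is judged then, once.
The state is a dict: "clock": time; "qpos": joint angles; "qd": joint speeds; "effort": joint torques, N m; "position": TCP position; "ee_rot": TCP orientation; "contact_force": force on the tool from outside, world axes, zero at the start; "moment": the same for the moment, N m; "width": finger opening in m; "gripper_force": force on a finger pad.
Only numpy, scipy, OpenCV 4.12 (cv2) and the standard library are available. Lean on these libraries where they do the work, as an engineer would, in place of code of your own. Each camera call takes 0.05 s, during which the arm holds its last target. There are 200 camera calls.

## Task

Lock out the charger first: press the mushroom stop button on the sloped box down until it latches and stays down by itself. Then lay the stitcher's battery pack flat, contact rail up, in the open charger drawer without dropping it, and push the drawer fully shut. Last, turn the mushroom head clockwise to its end and let go, so that it pops back up; leave the other things on the bench where they stand.

Things in the scene. Friction and masses are not known exactly. Their poses are not given: they have to be found in the camera images.
- stop_top (a point): Crown middle of the black mushroom button (head 40 mm across, 24 thick) on the grey box's sloped face. z axis: out of the face along the button, 26 deg from vertical towards the box's front; y level along the face. Crown 40 mm, head's underside 16 mm off the face (latched: 34 and 10). Moves in with the button, does not turn. A 2 mm ring lies round it; else the face is free for 60 mm.
- stop (a joint): How far the mushroom is pressed in along its axis, m: 0 raised, 0.009 at its bottom stop. Its spring needs 4 to 10 N; the latch snaps in 8 mm down; push it to the bottom stop. Once let go it stays latched at about 0.006.
- stop_head (a joint): How far the mushroom head is turned, rad: 0 at rest, growing clockwise as seen looking at the face, to 1.0 at its end stop. The latch is freed at about 0.5; turn it well past that. It turns lightly (under 0.15 N m); let go, the head springs up at once and creeps back to 0 rad.
- stopbox: Grey control box with the sloped face, fixed, 190 mm deep, 170 wide; the face rises from 48 mm at its front edge to 122 mm at its back edge over 150 mm, its middle 85 mm up, straight above the origin. Origin on the bench under the face's middle; x points away from its front, z up.
- pack: Battery pack, 0.35 kg: a black block 90 x 52 x 30 mm (x, y, z) with a narrower grey contact rail 56 x 34 x 14 mm on top, its middle 10 mm towards +x. Whole height 44 mm. Origin at the middle of its underside, z up. Lies loose on the bench, rail up.
- charger: Low grey charger cabinet with one drawer, fixed on the bench, 210 mm deep, 190 mm wide, 90 mm high. Origin on the bench under the middle of its front face; x points into the cabinet, the drawer slides out to -x.
- drawer (a joint): How far the drawer is open, m: 0 fully shut, 0.175 fully open. It slides with about 2 N.
- drawer_in (a point): Middle of the drawer's inner floor, 14 mm above the bench, axes as the charger's; moves with the drawer. Inside 176 mm long (x), 152 wide (y); side walls stand 45 mm above this floor, the front panel 63 mm (10 thick, outer face 98 mm to -x of this point). Shut, the point is 93 mm behind the cabinet's front: only the front part of the open drawer is outside the cabinet.
- drawer_handle (a point): Middle of the drawer's level bar handle, 35 mm in front of the drawer panel, 55 mm above the bench, 90 mm long along y; moves with the drawer.
- thread_cone: White cone of thread, 68 mm across, 100 mm high, standing loose. Bystander. Origin at its underside.
- calculator: Flat grey desk calculator 120 x 75 x 14 mm, loose. Bystander. Origin in the middle of its underside.
- tape_roll: Cardboard-brown roll, 90 mm across, 45 mm high, loose. Bystander. Origin in the middle of its underside.
- screwdriver: Screwdriver lying loose, black handle. Bystander. Origin under its middle.
Mind the look-alikes: they are no part of the job. Leave any blue look-alike of the pack alone.

How it is judged:
By the outcome, as a careful person would: the job done as asked, in the order asked, and still so for the second after the job is handed in, with the robot touching nothing.
It also fails if it takes over 72 s, if anything falls off the work surface, if the arm or the gripper's body presses on something with over 40 N, if the wrist force passes 120 N, or if a joint passes its speed limit or range.

## Working session

There is one attempt and no reset: what is moved stays moved. The work goes in short steps, Python scripts to look and compute and a tool call to move; the robot and the scene stay as the last step left them, time stands still between calls to the robot, and variables do not carry over. Pictures are saved under pics/ and viewed, at most 10 in all, crops included, and the job is handed in when it is done.

Besides the shell and the picture viewer there is one more tool, called after ">>>" as name(argument=value, ...) on one line, values as JSON. servo_tool: Moves the arm, as the interface text tells. Its arguments: {"type":"object","properties":{"moves":{"type":"array"},"force":{"type":"number"}},"required":["moves"]}

```bash
mkdir -p pics; cat > h.py <<'E'
import numpy as np, cv2
from rig import readout, imaging, manip
from scipy.spatial.transform import Rotation as Rn
def grab(n):
    im,d=imaging.get_image(n); c=imaging.calibration(n); np.savez(n+'.npz',im=im,d=d,K=c['intrinsics'],R=c.get('R',0),t=c.get('t',0)); return im,d
def cloud(n):
    f=np.load(n+'.npz'); K,R,t,d=f['K'],f['R'],f['t'],f['d']
    v,u=np.mgrid[:384,:512]; P=np.stack([(u-K[0,2])/K[0,0]*d,(v-K[1,2])/K[1,1]*d,d],-1)
    W=(P-t)@R; W[d==0]=np.nan; return f['im'],W
E
python3 - <<'E'
from h import *
for n in('scene','top'):
    im,d=grab(n); cv2.imwrite(f'pics/{n}0.png',cv2.resize(im[:,:,::-1],(800,600)))
    i,W=cloud(n); 
    print(n,(-W.reshape(384,512,3)*0+0).shape, imaging.calibration(n)['intrinsics'][0], W[192,256],W[40,256],W[350,256],W[192,40],W[192,470])
print(readout.get_state())
E
```

```text
scene (384, 512, 3) [375.97794485   0.         250.22523046] [ 0.50677104 -0.07890278  0.00296199] [-1.28414421 -1.97051562 -0.35890918] [0.95723058 0.39700219 0.00120966] [ 1.11556602 -1.10529367 -0.29784913] [-0.12454897  0.51709779  0.0026114 ]
top (384, 512, 3) [477.7814475    0.         259.50301232] [ 0.60682842  0.01138644 -0.00126943] [ 1.52120174  0.00710869 -0.73719519] [0.18520988 0.01204446 0.39618034] [0.59822397 0.62817918 0.13155525] [ 0.58798465 -0.65179923  0.00297977]
{'clock': 0.1, 'qpos': array([-1.32201178e+00,  2.76532424e-01,  1.50598486e+00,  8.97025182e-06,
        1.36070838e+00, -1.20971729e-01]), 'qd': array([-3.33524299e-06, -2.60626701e-03, -4.52784947e-03, -7.10215264e-04,
       -1.53265279e-04,  1.20052386e-04]), 'effort': array([-5.20922868e-05, -4.17703307e+01, -2.46404260e+01, -2.87989942e-04,
        5.87597169e-03,  1.04438186e-05]), 'position': array([ 0.20772537, -0.53579797,  0.30313437]), 'ee_rot': array([-8.15116364e-04,  9.82958504e-01,  1.83825765e-01, -4.77674742e-05]), 'contact_force': array([ 0.80864195,  0.2069377 , -0.00580345]), 'moment': array([0.02873754, 0.01180414, 0.01934127]), 'gripper_force': 0.0, 'width': 0.08571259658043946}
```

View pics/top0.png

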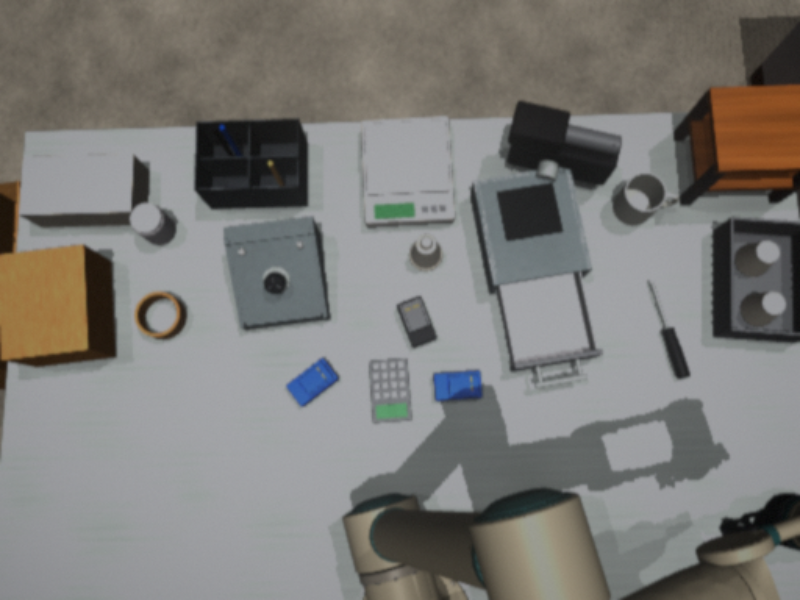

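View pics/scene0.png

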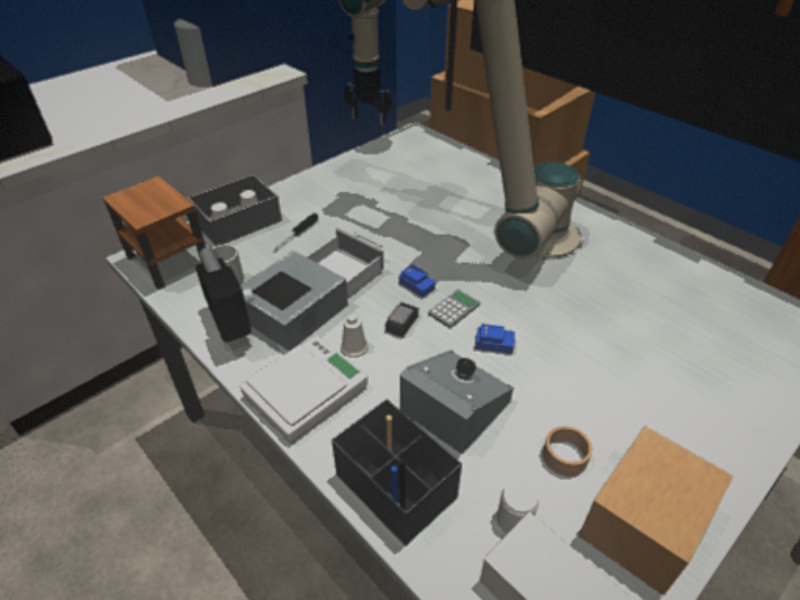

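The top view shows three pack-like objects: the black block with a grey rail at (417,321), and blue ones at (313,382) and (458,385). The black one fits the description. The stop button is at (275,282) on the grey box, and the charger is at (530,230) with its drawer open towards the robot. I'll measure next and confirm with a crop.

```bash
python3 - <<'E'
from h import *
im,W=cloud('top'); im2,W2=cloud('scene')
a=cv2.resize(im[170:245,230:305,::-1],(390,390),interpolation=cv2.INTER_CUBIC)
b=cv2.resize(im[130:215,135:220,::-1],(390,390),interpolation=cv2.INTER_CUBIC)
cv2.imwrite('pics/crop1.png',np.hstack([a,b]))
def pt(u,v): return W[int(v*.64),int(u*.64)].round(4)
for n,p in dict(pack=(417,321),rail=(412,312),packend=(424,336),button=(275,282),drawer=(545,315),chtop=(560,250)).items(): print(n,pt(*p))
pc=pt(417,321)
for nm,w in(('top',W),('scene',W2)):
    X=w.reshape(-1,3); X=X[np.isfinite(X).all(1)]
    near=X[np.hypot(*(X[:,:2]-pc[:2]).T)<.07]
    for lo,hi in((.022,.037),(.038,.055),(.012,.06)):
        S=near[(near[:,2]>lo)&(near[:,2]<hi)]
        r=cv2.minAreaRect((S[:,:2]*1000).astype(np.float32)); print(nm,lo,len(S),S.mean(0).round(4),np.array(r[0]).round(1),np.array(r[1]).round(1),r[2], np.percentile(S[:,2],[50,98]).round(4))
    # button + face
    bc=pt(275,282)
    N=X[np.hypot(*(X[:,:2]-bc[:2]).T)<.12]
    F=N[(N[:,2]>.05)&(N[:,2]<.118)]
    # ransac plane
    rng=np.random.default_rng(0);best=0
    for _ in range(500):
        p=F[rng.choice(len(F),3,False)];n=np.cross(p[1]-p[0],p[2]-p[0]);n/=np.linalg.norm(n)+1e-12
        n*=np.sign(n[2]) or 1
        if n[2]<.8 or n[2]>.96: continue
        k=abs((F-p[0])@n)<.003
        if k.sum()>best:best=k.sum();I=k
    c=F[I].mean(0);n=np.linalg.svd(F[I]-c,full_matrices=False)[2][2];n*=np.sign(n[2])
    h=(N-c)@n
    B=N[(h>.03)&(h<.048)]
    print(nm,'plane',best,c.round(4),n.round(4),np.degrees(np.arccos(n[2])),'yaw',np.degrees(np.arctan2(n[1],n[0])))
    print(' face rect',cv2.minAreaRect((F[I][:,:2]*1000).astype(np.float32)))
    hb=(B-c)@n; print(' head',len(B),B.mean(0).round(4),((B.max(0)+B.min(0))/2).round(4),np.percentile(hb,[10,50,90]).round(4))
    # charger top & drawer
    cc=pt(560,250)
    N=X[np.hypot(*(X[:,:2]-cc[:2]).T)<.35]
    T=N[(abs(N[:,2]-.09)<.006)&(np.hypot(*(N[:,:2]-cc[:2]).T)<.25)&(N[:,1]<.0)]
    print(nm,'charger top',len(T),cv2.minAreaRect((T[:,:2]*1000).astype(np.float32)))
E
```

```text
pack [ 0.5578 -0.0187  0.0416]
rail [ 0.5755 -0.0101  0.0469]
packend [ 0.529  -0.0331  0.0272]
button [0.6244 0.239  0.1239]
drawer [ 0.5684 -0.2717  0.0115]
chtop [ 0.6782 -0.2951  0.0879]
top 0.022 229 [ 0.5469 -0.023   0.0296] [561.2 -19.4] [90.3 51.7] 19.466350555419922 [0.0296 0.0363]
top 0.038 260 [ 0.57  -0.016  0.044] [560.8 -19.4] [76.9 43.8] 19.12873649597168 [0.0441 0.0502]
top 0.012 511 [ 0.5585 -0.0194  0.0366] [561.5 -19.2] [91.3 51.8] 19.627687454223633 [0.0383 0.0492]
top plane 1859 [0.6368 0.245  0.084 ] [-0.4339 -0.0507  0.8995] 25.905788319886486 yaw -173.34162439862774
 face rect ((637.859619140625, 244.66282653808594), (147.48699951171875, 170.34815979003906), 5.824996471405029)
 head 144 [0.623  0.2418 0.119 ] [0.6226 0.2421 0.1182] [0.0328 0.0378 0.0416]
top charger top 4337 ((726.4814453125, -260.1651306152344), (311.3917541503906, 441.8683776855469), 48.74295425415039)
scene 0.022 113 [ 0.5677 -0.0037  0.0295] [562.8 -12. ] [88.7 51.5] 21.05121612548828 [0.0296 0.036 ]
scene 0.038 130 [ 0.5726 -0.0098  0.0435] [571.7 -10.2] [59.6 45.1] 21.932348251342773 [0.0434 0.0479]
scene 0.012 286 [ 0.5724 -0.0051  0.0341] [564.1 -11.4] [91.5 51.5] 21.05121421813965 [0.0333 0.0472]
scene plane 937 [0.6427 0.2562 0.0876] [-0.4368 -0.0462  0.8984] 26.056958488958742 yaw -173.96008503626703
 face rect ((637.4131469726562, 249.078857421875), (143.32611083984375, 171.6179962158203), 5.635769367218018)
 head 66 [0.6282 0.2506 0.1212] [0.6256 0.2492 0.1211] [0.0326 0.0371 0.0401]
scene charger top 1844 ((751.0442504882812, -272.924560546875), (312.49273681640625, 368.6443786621094), 47.728031158447266)
```

View pics/crop1.png

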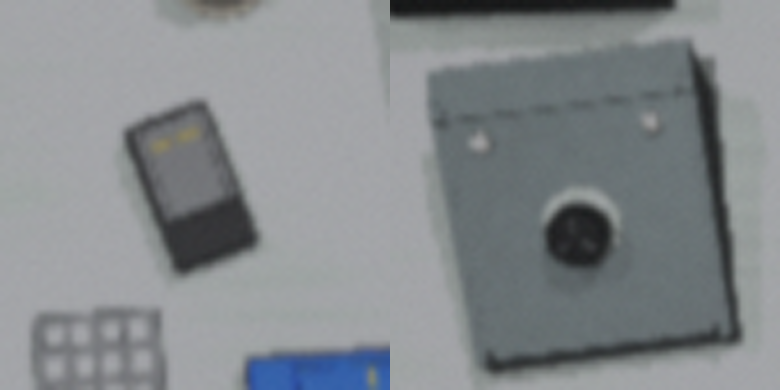

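The crop confirms it: black block, grey rail, gold contacts, with the rail at its far (+x) end. The two cameras disagree by several mm in y, so I'll get the charger geometry from both and settle it with the wrist camera.

```bash
cat >> h.py <<'E'
def Rot(q): return Rn.from_quat(np.roll(q,-1))
def frame(z,yax):
    z=np.array(z,float);z/=np.linalg.norm(z);y=np.array(yax,float);y-=z*(y@z);y/=np.linalg.norm(y)
    return Rn.from_matrix(np.stack([np.cross(y,z),y,z],1))
def go(p,R,symm=True):
    """turn first (about tool axes), then shift along new axes; units of the moves"""
    s=readout.get_state(); R0=Rot(s['ee_rot']); c=[]
    for k in ((0,np.pi) if symm else (0,)):
        R1=R*Rn.from_euler('z',k); c.append(((R0.inv()*R1).magnitude(),R1))
    R1=min(c,key=lambda a:a[0])[1]
    print('turn',((R0.inv()*R1).as_rotvec()/.1).round(2),'shift',(R1.inv().apply(np.array(p)-s['position'])/.2).round(3),'j6',s['qpos'][5].round(2))
def wcloud():
    s=readout.get_state(); im,d=imaging.get_image('wrist'); c=imaging.calibration('wrist'); K=c['intrinsics'];H=c['hand_eye']
    v,u=np.mgrid[:384,:512]; a=(u-K[0,2])/K[0,0]; b=(v-K[1,2])/K[1,1]; r=np.hypot(a,b)+1e-9; k=np.tan(np.minimum(r,1.5))/r
    P=np.stack([a*k*d,b*k*d,d],-1); T=P@H[:3,:3].T+H[:3,3]; W=Rot(s['ee_rot']).apply(T.reshape(-1,3)).reshape(T.shape)+s['position']; W[d==0]=np.nan
    np.savez('wrist.npz',im=im,W=W); return im,W
E
python3 - <<'E'
from h import *
for nm in('top','scene'):
    im,W=cloud(nm); X=W.reshape(-1,3); X=X[np.isfinite(X).all(1)]
    b=lambda lo,hi,x0,x1,y0,y1: X[(X[:,2]>lo)&(X[:,2]<hi)&(X[:,0]>x0)&(X[:,0]<x1)&(X[:,1]>y0)&(X[:,1]<y1)]
    R=lambda S:(len(S),[np.round(k,1) for k in cv2.minAreaRect((S[:,:2]*1000).astype(np.float32))])
    print(nm,'table z',np.median(b(-.02,.02,.3,.45,.0,.3)[:,2]))
    print(' chtop',R(b(.083,.097,.6,.84,-.41,-.14)))
    print(' floor',R(b(.007,.02,.47,.65,-.36,-.18)))
    S=b(.068,.084,.42,.56,-.40,-.18); print(' panel top',R(S))
    S=b(.045,.065,.40,.50,-.40,-.18); print(' handle',R(S), S.mean(0))
    print(' cone',R(b(.03,.12,.62,.76,-.09,.04)))
E
```

```text
top table z 0.00019554267451650953
 chtop (4225, [array([ 737.1, -278.7]), array([212.4, 259.9]), np.float64(7.8)])
 floor (2357, [array([ 555.6, -267.5]), array([174.1, 161.5]), np.float64(8.5)])
 panel top (209, [array([ 456.1, -284.7]), array([ 48.1, 166.9]), np.float64(8.2)])
 handle (240, [array([ 462. , -279.5]), array([ 75.6, 162.5]), np.float64(0.0)]) [ 0.45046631 -0.27916748  0.05785022]
 cone (288, [array([715.5, -22.3]), array([120.9,  88.9]), np.float64(89.8)])
scene table z 0.0006909931493825406
 chtop (1723, [array([ 732.7, -241.2]), array([216.1, 197.6]), np.float64(7.7)])
 floor (409, [array([ 537. , -266.5]), array([121.1, 167.3]), np.float64(4.1)])
 panel top (95, [array([ 477.6, -274.8]), array([ 15. , 168.7]), np.float64(9.4)])
 handle (177, [array([ 462.1, -274. ]), array([167.7,  73.2]), np.float64(89.5)]) [ 0.46872575 -0.27006674  0.0555502 ]
 cone (230, [array([705. , -31.3]), array([45.5, 45.7]), np.float64(0.3)])
```

```bash
python3 - <<'E'
from h import *
n=np.array([-.4353,-.0485,.899]);n/=np.linalg.norm(n)
crown=np.array([.6220,.2440,.1205])
R=frame(-n,[.11,-.99,0]); 
go(crown+n*(.073+.09),R)
print(imaging.calibration('wrist')['hand_eye'].round(3),crown+n*.163)
E
```

```text
turn [-0.6   4.51  2.54] shift [ 1.838 -3.646  1.097] j6 -0.12
[[ 0.001 -0.952 -0.307  0.079]
 [ 1.     0.     0.001  0.   ]
 [-0.001 -0.307  0.952 -0.069]
 [ 0.     0.     0.     1.   ]] [0.5510475  0.23609466 0.26703412]
```

>>> servo_tool(moves=[{"dp":[0,0,0],"delta_rot":[-0.12,0.9,0.51],"fingers":0},{"dp":[0,0,0],"delta_rot":[-0.12,0.9,0.51],"fingers":0},{"dp":[0,0,0],"delta_rot":[-0.12,0.9,0.51],"fingers":0},{"dp":[0,0,0],"delta_rot":[-0.12,0.9,0.51],"fingers":0},{"dp":[0,0,0],"delta_rot":[-0.12,0.91,0.5],"fingers":0}])

```text
clock: 0.6
position: [0.2077, -0.5362, 0.3038]
ee_rot: [-0.012, 0.973, 0.053, 0.226]
contact_force: [0.4, -0.2, -0.1]
width: 0.0125
gripper_force: 0.0
```

>>> servo_tool(moves=[{"dp":[0.09,-0.18,0.05],"delta_rot":[0,0,0],"fingers":0},{"dp":[0.09,-0.18,0.05],"delta_rot":[0,0,0],"fingers":0},{"dp":[0.09,-0.18,0.05],"delta_rot":[0,0,0],"fingers":0},{"dp":[0.09,-0.18,0.05],"delta_rot":[0,0,0],"fingers":0},{"dp":[0.09,-0.18,0.05],"delta_rot":[0,0,0],"fingers":0}])

```text
clock: 1.1
position: [0.2902, -0.3442, 0.2976]
ee_rot: [-0.012, 0.973, 0.054, 0.225]
contact_force: [1.1, -0.4, 0.4]
width: -0.0
gripper_force: 0.0
```

>>> servo_tool(moves=[{"dp":[0.09,-0.18,0.05],"delta_rot":[0,0,0],"fingers":0},{"dp":[0.09,-0.18,0.05],"delta_rot":[0,0,0],"fingers":0},{"dp":[0.09,-0.18,0.05],"delta_rot":[0,0,0],"fingers":0},{"dp":[0.09,-0.18,0.05],"delta_rot":[0,0,0],"fingers":0},{"dp":[0.09,-0.18,0.05],"delta_rot":[0,0,0],"fingers":0}])

```text
clock: 1.6
position: [0.3723, -0.154, 0.2922]
ee_rot: [-0.012, 0.973, 0.054, 0.225]
contact_force: [1.1, -0.0, -0.5]
width: 0.0003
gripper_force: 0.0
```

>>> servo_tool(moves=[{"dp":[0.09,-0.18,0.05],"delta_rot":[0,0,0],"fingers":0},{"dp":[0.09,-0.18,0.05],"delta_rot":[0,0,0],"fingers":0},{"dp":[0.09,-0.18,0.05],"delta_rot":[0,0,0],"fingers":0},{"dp":[0.09,-0.18,0.05],"delta_rot":[0,0,0],"fingers":0},{"dp":[0.09,-0.18,0.05],"delta_rot":[0,0,0],"fingers":0}])

```text
clock: 2.1
position: [0.4545, 0.0366, 0.2865]
ee_rot: [-0.012, 0.973, 0.055, 0.225]
contact_force: [1.1, 0.2, 0.3]
width: 0.0001
gripper_force: 0.0
```

```bash
cat >> h.py <<'E'
def box(X,lo,hi,x0,x1,y0,y1):
    X=X.reshape(-1,3); X=X[np.isfinite(X).all(1)]
    return X[(X[:,2]>lo)&(X[:,2]<hi)&(X[:,0]>x0)&(X[:,0]<x1)&(X[:,1]>y0)&(X[:,1]<y1)]
def rect(S):
    from scipy.spatial import cKDTree
    if len(S)<10: return len(S)
    return len(S),[np.round(k,1) for k in cv2.minAreaRect((S[:,:2]*1000).astype(np.float32))],S.mean(0).round(4)
E
python3 - <<'E'
from h import *
im,W=wcloud(); cv2.imwrite('pics/w1.png',im[:,:,::-1])
print('table',np.median(box(W,-.02,.02,.4,.7,0,.15)[:,2]))
for lo,hi in((.022,.037),(.038,.055),(.015,.06)): print(rect(box(W,lo,hi,.49,.63,-.09,.05)))
F=box(W,.05,.118,.55,.75,.14,.35); print('face',rect(F))
B=box(W,.1,.13,.58,.645,.21,.28); n=np.array([-.4353,-.0485,.899]);n/=np.linalg.norm(n)
h=(B-[.638,.245,.085])@n; print('head',rect(B[h>.03]))
go(np.array([.622,.244,.1205])+n*.163,frame(-n,[.11,-.99,0]))
E
```

```text
table -0.0011546577696229798
(1308, [array([562.2, -16.7]), array([90.6, 51.5]), np.float64(19.6)], array([ 0.5446, -0.0176,  0.0285]))
(1707, [array([572.2, -14. ]), array([56.4, 44.9]), np.float64(19.7)], array([ 0.5712, -0.0136,  0.0428]))
(3069, [array([562.2, -16.7]), array([90.6, 51.5]), np.float64(19.6)], array([ 0.5595, -0.015 ,  0.0363]))
face (14632, [array([653.6, 248.7]), array([176.8, 172.1]), np.float64(5.7)], array([0.6433, 0.232 , 0.0843]))
head (758, [array([624. , 243.1]), array([34.8, 36.3]), np.float64(81.9)], array([0.6228, 0.2418, 0.1176]))
turn [-0.06 -0.02  0.05] shift [ 0.477 -0.91   0.342] j6 1.23
```

View pics/w1.png

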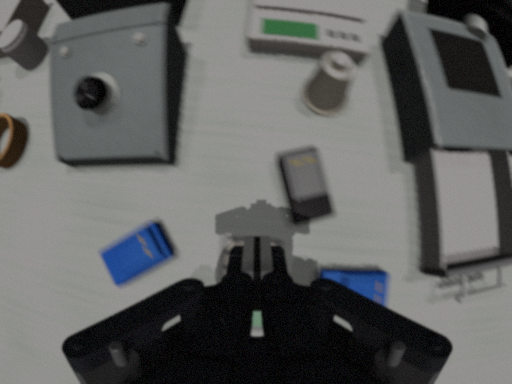

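The wrist picture shows the button at (92,93), the pack at (305,185), the charger at the right and the blue look-alikes at (138,252) and (355,285). Wrist positions agree with the mean of the other two. Next I hover over the button.

>>> servo_tool(moves=[{"dp":[0.09,-0.18,0.065],"delta_rot":[0,0,0],"fingers":0},{"dp":[0.09,-0.18,0.065],"delta_rot":[0,0,0],"fingers":0},{"dp":[0.1,-0.18,0.07],"delta_rot":[0,0,0],"fingers":0},{"dp":[0.1,-0.18,0.07],"delta_rot":[0,0,0],"fingers":0},{"dp":[0.1,-0.19,0.07],"delta_rot":[0,0,0],"fingers":0}])

```text
clock: 2.65
position: [0.5499, 0.2298, 0.2665]
ee_rot: [-0.011, 0.973, 0.055, 0.224]
contact_force: [0.9, -1.1, -0.0]
width: -0.0005
gripper_force: 0.0
```

```bash
python3 - <<'E'
from h import *
im,W=wcloud(); cv2.imwrite('pics/w2.png',im[:,:,::-1])
n=np.array([-.4353,-.0485,.899]);n/=np.linalg.norm(n)
X=box(W,.04,.14,.55,.75,.14,.35); h=(X-[.638,.245,.085])@n
F=X[abs(h)<.006]; c=F.mean(0); m=np.linalg.svd(F-c,full_matrices=False)[2][2];m*=np.sign(m[2]); print('face n',m,c,len(F),'rect',rect(F))
B=X[(h>.03)&(h<.05)&(np.hypot(*(X[:,:2]-[.622,.244]).T)<.035)]; e1=np.array([.11,-.99,0]);e1/=np.linalg.norm(e1);e2=np.cross(n,e1)
q=np.stack([B@e1,B@e2],1);r=cv2.minEnclosingCircle((q*1000).astype(np.float32)); hh=(B-c)@m
print('circle',r,len(B),'h',np.percentile(hh,[5,50,95])); cc=np.array(r[0])/1000
crown=e1*cc[0]+e2*cc[1]; crown+=n*((c-crown)@n+.04); print('crown',crown)
go(crown+n*.085,frame(-n,[.11,-.99,0])); s=readout.get_state(); print(s['qpos'],s['contact_force'])
E
```

```text
face n [-0.43485893 -0.04416422  0.89941494] [0.65280125 0.24801585 0.09037124] 26986 rect (26986, [array([645.1, 247.7]), array([164.9, 171.6]), np.float64(5.7)], array([0.6528, 0.248 , 0.0904]))
circle ((-175.34474182128906, 632.4632568359375), 20.103120803833008) 1642 h [0.03342415 0.03847596 0.04021123]
crown [0.62187417 0.24554425 0.11975763]
turn [-0.04 -0.04  0.02] shift [-0.012 -0.014  0.386] j6 1.88
[ 0.33129087  0.1827541   1.80971344 -0.14354156  0.70542375  1.87729459] [4.24072174 5.99497425 1.50333978]
```

>>> servo_tool(moves=[{"dp":[-0.004,-0.005,0.13],"delta_rot":[0,0,0],"fingers":0},{"dp":[-0.004,-0.005,0.13],"delta_rot":[0,0,0],"fingers":0},{"dp":[-0.004,-0.004,0.12],"delta_rot":[0,0,0],"fingers":0},{"dp":[0,0,0],"delta_rot":[0,0,0],"fingers":0}])

```text
clock: 3.1
position: [0.5792, 0.2334, 0.1938]
ee_rot: [-0.011, 0.974, 0.054, 0.221]
contact_force: [-0.6, -1.1, 0.6]
width: -0.0001
gripper_force: 0.0
```

>>> servo_tool(moves=[{"dp":[0,0,0.015],"delta_rot":[0,0,0],"fingers":0},{"dp":[0,0,0.015],"delta_rot":[0,0,0],"fingers":0},{"dp":[0,0,0.015],"delta_rot":[0,0,0],"fingers":0},{"dp":[0,0,0.015],"delta_rot":[0,0,0],"fingers":0},{"dp":[0,0,0],"delta_rot":[0,0,0],"fingers":0}])

```text
clock: 3.6
position: [0.5856, 0.235, 0.1873]
ee_rot: [-0.012, 0.973, 0.054, 0.225]
contact_force: [0.6, 0.1, 0.1]
width: 0.0001
gripper_force: 0.0
```

```bash
python3 - <<'E'
from h import *
n=np.array([-.4353,-.0485,.899]);n/=np.linalg.norm(n); s=readout.get_state(); print(s['position'],Rot(s['ee_rot']).as_matrix()[:,2])
go(np.array([.6219,.2455,.1198])+n*.073,frame(-n,[.11,-.99,0]))
E
```

```text
[0.58564983 0.23497434 0.1872505 ] [ 0.43607064  0.04707253 -0.89868046]
turn [ 0.02 -0.01  0.01] shift [ 0.019 -0.032  0.02 ] j6 1.9
```

>>> servo_tool(moves=[{"dp":[0.017,-0.028,0],"delta_rot":[0,0,0],"fingers":0},{"dp":[0,0,0],"delta_rot":[0,0,0],"fingers":0},{"dp":[0,0,0.015],"delta_rot":[0,0,0],"fingers":0},{"dp":[0,0,0.015],"delta_rot":[0,0,0],"fingers":0},{"dp":[0,0,0.015],"delta_rot":[0,0,0],"fingers":0}])

```text
clock: 4.1
position: [0.5921, 0.2417, 0.1813]
ee_rot: [-0.012, 0.973, 0.054, 0.225]
contact_force: [-4.6, 0.7, 7.7]
width: -0.0001
gripper_force: 4.0
```

>>> servo_tool(moves=[{"dp":[0,0,0.01],"delta_rot":[0,0,0],"fingers":0},{"dp":[0,0,0],"delta_rot":[0,0,0],"fingers":0}])

```text
clock: 4.3
position: [0.5931, 0.2418, 0.1794]
ee_rot: [-0.012, 0.973, 0.054, 0.225]
contact_force: [-3.9, 0.8, 6.8]
width: 0.0
gripper_force: 3.9
```

>>> servo_tool(moves=[{"dp":[0,0,0.01],"delta_rot":[0,0,0],"fingers":0},{"dp":[0,0,0],"delta_rot":[0,0,0],"fingers":0}])

```text
clock: 4.5
position: [0.5939, 0.2419, 0.1779]
ee_rot: [-0.012, 0.973, 0.054, 0.225]
contact_force: [-4.9, 0.9, 7.0]
width: 0.0001
gripper_force: 4.4
```

>>> servo_tool(moves=[{"dp":[0,0,0.01],"delta_rot":[0,0,0],"fingers":0},{"dp":[0,0,0],"delta_rot":[0,0,0],"fingers":0}])

```text
clock: 4.7
position: [0.5941, 0.242, 0.1776]
ee_rot: [-0.012, 0.973, 0.054, 0.226]
contact_force: [-10.4, -0.4, 16.4]
width: 0.0001
gripper_force: 10.0
```

Bottom stop reached. I'll back off and check that it latched.

>>> servo_tool(moves=[{"dp":[0,0,-0.05],"delta_rot":[0,0,0],"fingers":0},{"dp":[0,0,-0.15],"delta_rot":[0,0,0],"fingers":0},{"dp":[0,0,-0.15],"delta_rot":[0,0,0],"fingers":0},{"dp":[0,0,-0.15],"delta_rot":[0,0,0],"fingers":0},{"dp":[0,0,0],"delta_rot":[0,0,0],"fingers":0}])

```text
clock: 5.2
position: [0.5515, 0.2375, 0.2692]
ee_rot: [-0.013, 0.972, 0.054, 0.228]
contact_force: [1.4, 0.8, -0.2]
width: 0.0001
gripper_force: 0.0
```

>>> servo_tool(moves=[{"dp":[0,0,0],"delta_rot":[0,0,0],"fingers":0},{"dp":[0,0,0],"delta_rot":[0,0,0],"fingers":1}])

```text
clock: 5.4
position: [0.5507, 0.2367, 0.2634]
ee_rot: [-0.011, 0.973, 0.054, 0.223]
contact_force: [0.3, 0.5, -0.7]
width: 0.0136
gripper_force: 0.0
```

```bash
cat > btn.py <<'E'
from h import *
im,W=wcloud()
n=np.array([-.4353,-.0485,.899]);n/=np.linalg.norm(n)
X=box(W,.04,.14,.55,.75,.14,.35); h=(X-[.638,.245,.085])@n
F=X[abs(h)<.006]; c=F.mean(0); m=np.linalg.svd(F-c,full_matrices=False)[2][2];m*=np.sign(m[2]); print('face n',m,c)
B=X[(h>.025)&(h<.05)&(np.hypot(*(X[:,:2]-[.622,.244]).T)<.035)]; e1=np.array([.11,-.99,0]);e1/=np.linalg.norm(e1);e2=np.cross(n,e1)
q=np.stack([B@e1,B@e2],1);r=cv2.minEnclosingCircle((q*1000).astype(np.float32)); hh=(B-c)@m
print('circle',r,len(B),'h',np.percentile(hh,[5,50,95])); cc=np.array(r[0])/1000
crown=e1*cc[0]+e2*cc[1]; crown+=n*((c-crown)@n+.034); print('latched crown',crown)
E
python3 btn.py; python3 - <<'E'
from h import *
s=readout.get_state(); print(s['position'],s['qpos'][5])
y=np.radians(19.6); R=frame([0,0,-1],[-np.sin(y),np.cos(y),0])
go([.562,-.0165,.02+.054+.13],R)
E
```

```text
face n [-0.43495778 -0.04412174  0.89936922] [0.65309699 0.24839405 0.09055803]
circle ((-175.15625, 632.7568359375), 19.968690872192383) 1603 h [0.02808333 0.03296403 0.03473976]
latched crown [0.62475999 0.24567604 0.11451103]
[0.55072039 0.23665685 0.26309647] 1.89443494809064
turn [ 0.54 -4.48 -2.27] shift [-0.371  1.211  0.295] j6 1.89
```

Latched: the crown is at 34 mm. Now the pack.

>>> servo_tool(moves=[{"dp":[0,0,0],"delta_rot":[0.11,-0.9,-0.45],"fingers":1},{"dp":[0,0,0],"delta_rot":[0.11,-0.9,-0.45],"fingers":1},{"dp":[0,0,0],"delta_rot":[0.11,-0.9,-0.45],"fingers":1},{"dp":[0,0,0],"delta_rot":[0.11,-0.9,-0.46],"fingers":1},{"dp":[0,0,0],"delta_rot":[0.1,-0.88,-0.46],"fingers":1}])

```text
clock: 5.95
position: [0.5513, 0.2366, 0.2635]
ee_rot: [-0.0, 0.985, 0.171, -0.001]
contact_force: [-0.2, 0.3, 0.2]
width: 0.0854
gripper_force: 0.0
```

>>> servo_tool(moves=[{"dp":[-0.053,0.173,0.042],"delta_rot":[0,0,0],"fingers":1},{"dp":[-0.053,0.173,0.042],"delta_rot":[0,0,0],"fingers":1},{"dp":[-0.053,0.173,0.042],"delta_rot":[0,0,0],"fingers":1},{"dp":[-0.053,0.173,0.042],"delta_rot":[0,0,0],"fingers":1},{"dp":[-0.053,0.173,0.042],"delta_rot":[0,0,0],"fingers":1}])

```text
clock: 6.45
position: [0.5593, 0.0547, 0.2207]
ee_rot: [-0.0, 0.985, 0.17, 0.001]
contact_force: [1.4, 0.5, 0.0]
width: 0.0853
gripper_force: 0.0
```

>>> servo_tool(moves=[{"dp":[-0.053,0.173,0.042],"delta_rot":[0,0,0],"fingers":1},{"dp":[-0.053,0.173,0.042],"delta_rot":[0,0,0],"fingers":1},{"dp":[0,0,0],"delta_rot":[0,0,0],"fingers":1},{"dp":[0,0,0],"delta_rot":[0,0,0],"fingers":1},{"dp":[0,0,0],"delta_rot":[0,0,0],"fingers":1}])

```text
clock: 6.95
position: [0.5627, -0.0154, 0.2052]
ee_rot: [-0.001, 0.985, 0.171, 0.001]
contact_force: [0.2, -0.1, 0.2]
width: 0.0853
gripper_force: 0.0
```

```bash
python3 - <<'E'
from h import *
im,W=wcloud(); cv2.imwrite('pics/w3.png',im[:,:,::-1])
s=readout.get_state(); print(s['position'],s['qpos'][5],s['width'])
for lo,hi in((.022,.037),(.038,.055),(.015,.06)): print(rect(box(W,lo,hi,.50,.62,-.07,.04)))
y=np.radians(19.6); R=frame([0,0,-1],[-np.sin(y),np.cos(y),0])
go([.562,-.0165,.02+.054],R)
E
```

```text
[ 0.56276548 -0.01510216  0.20552024] 1.074836841990261 0.08543117462852273
(2188, [array([562.5, -16.9]), array([89.5, 52.5]), np.float64(19.6)], array([ 0.5581, -0.0184,  0.0284]))
(3577, [array([572. , -13.6]), array([57. , 44.3]), np.float64(19.3)], array([ 0.5734, -0.013 ,  0.0426]))
(5835, [array([562.5, -16.8]), array([89.6, 52.5]), np.float64(19.5)], array([ 0.568 , -0.0149,  0.037 ]))
turn [-0.01 -0.03  0.01] shift [-0.006  0.005  0.658] j6 1.07
```

>>> servo_tool(moves=[{"dp":[-0.003,0.005,0.15],"delta_rot":[0,0,0],"fingers":1},{"dp":[-0.003,0,0.15],"delta_rot":[0,0,0],"fingers":1},{"dp":[0,0,0.15],"delta_rot":[0,0,0],"fingers":1},{"dp":[0,0,0.14],"delta_rot":[0,0,0],"fingers":1},{"dp":[0,0,0.07],"delta_rot":[0,0,0],"fingers":1}])

```text
clock: 7.5
position: [0.5612, -0.0156, 0.0718]
ee_rot: [-0.001, 0.985, 0.171, 0.0]
contact_force: [-0.5, -0.2, -0.6]
width: 0.0856
gripper_force: 0.0
```

>>> servo_tool(moves=[{"dp":[0,0,0],"delta_rot":[0,0,0],"fingers":1},{"dp":[0,0,0],"delta_rot":[0,0,0],"fingers":0.3},{"dp":[0,0,0],"delta_rot":[0,0,0],"fingers":0.3},{"dp":[0,0,0],"delta_rot":[0,0,0],"fingers":0.3},{"dp":[0,0,0],"delta_rot":[0,0,0],"fingers":0.3}], force=40)

```text
clock: 8.0
position: [0.5632, -0.0169, 0.0754]
ee_rot: [-0.0, 0.985, 0.17, 0.003]
contact_force: [-0.9, 2.7, 5.4]
width: 0.0513
gripper_force: 44.3
```

>>> servo_tool(moves=[{"dp":[0,0,0],"delta_rot":[0,0,0],"fingers":0.3}])

```text
clock: 8.1
position: [0.5633, -0.0169, 0.0754]
ee_rot: [-0.0, 0.985, 0.17, 0.003]
contact_force: [-0.5, 2.2, 6.0]
width: 0.0512
gripper_force: 44.3
```

>>> servo_tool(moves=[{"dp":[0,0,-0.05],"delta_rot":[0,0,0],"fingers":0.3},{"dp":[0,0,-0.15],"delta_rot":[0,0,0],"fingers":0.3},{"dp":[0,0,-0.15],"delta_rot":[0,0,0],"fingers":0.3},{"dp":[0,0,-0.15],"delta_rot":[0,0,0],"fingers":0.3},{"dp":[0,0,-0.15],"delta_rot":[0,0,0],"fingers":0.3}])

```text
clock: 8.6
position: [0.5612, -0.0176, 0.2051]
ee_rot: [-0.0, 0.985, 0.17, 0.001]
contact_force: [0.1, 0.7, -1.9]
width: 0.0511
gripper_force: 43.2
```

>>> servo_tool(moves=[{"dp":[0,0,-0.1],"delta_rot":[0,0,0],"fingers":0.3},{"dp":[0,0,0],"delta_rot":[0,0,0],"fingers":0.3},{"dp":[0,0,0],"delta_rot":[0,0,0],"fingers":0.3}])

```text
clock: 8.9
position: [0.5612, -0.0175, 0.2236]
ee_rot: [-0.0, 0.985, 0.17, 0.001]
contact_force: [0.5, -0.0, -3.4]
width: 0.051
gripper_force: 43.4
```

```bash
python3 - <<'E'
from h import *
s=readout.get_state(); print(s['position'],s['qpos'][5],s['width'],s['gripper_force'])
y=np.radians(8); R=frame([0,0,-1],[-np.sin(y),np.cos(y),0])
go([.545,-.17,.25],R)
go([.545,-.27,.25],R)
E
```

```text
[ 0.56121853 -0.01751496  0.22357771] 1.0720134977847549 0.051049638206891776 43.35320055484772
turn [-0.   -0.03  2.03] shift [-0.186  0.744 -0.132] j6 1.07
turn [-0.   -0.03  2.03] shift [-0.256  1.239 -0.132] j6 1.07
```

>>> servo_tool(moves=[{"dp":[0,0,-0.05],"delta_rot":[0,0,0.68],"fingers":0.3},{"dp":[0,0,-0.05],"delta_rot":[0,0,0.68],"fingers":0.3},{"dp":[0,0,-0.03],"delta_rot":[0,0,0.67],"fingers":0.3},{"dp":[-0.04,0.14,0],"delta_rot":[0,0,0],"fingers":0.3},{"dp":[-0.04,0.15,0],"delta_rot":[0,0,0],"fingers":0.3}])

```text
clock: 9.4
position: [0.5529, -0.0768, 0.2477]
ee_rot: [-0.001, 0.997, 0.071, -0.0]
contact_force: [-0.7, -0.7, -3.6]
width: 0.0514
gripper_force: 43.2
```

>>> servo_tool(moves=[{"dp":[-0.04,0.15,0],"delta_rot":[0,0,0],"fingers":0.3},{"dp":[-0.04,0.15,0],"delta_rot":[0,0,0],"fingers":0.3},{"dp":[-0.03,0.15,0],"delta_rot":[0,0,0],"fingers":0.3},{"dp":[0,0,0],"delta_rot":[0,0,0],"fingers":0.3},{"dp":[0,0,0],"delta_rot":[0,0,0],"fingers":0.3}])

```text
clock: 9.9
position: [0.5437, -0.1695, 0.2475]
ee_rot: [-0.002, 0.998, 0.069, -0.0]
contact_force: [-0.7, -0.0, -2.1]
width: 0.0515
gripper_force: 43.4
```

```bash
python3 - <<'E'
from h import *
im,W=wcloud(); cv2.imwrite('pics/w4.png',im[:,:,::-1])
s=readout.get_state(); print(s['position'],s['qpos'][5],s['width'])
print(imaging.calibration('wrist')['intrinsics'])
P=[(u,v) for u,v in[]]
y=np.radians(8); e=np.array([np.cos(y),np.sin(y)]);f=np.array([-e[1],e[0]])
for nm,(lo,hi) in dict(ch=(.083,.096),panel=(.07,.0825),walls=(.052,.064),floor=(.006,.02)).items():
    S=box(W,lo,hi,.38,.80,-.42,-.16); 
    if len(S)<20: print(nm,len(S)); continue
    a=(S[:,:2]-[.545,-.27])@np.stack([e,f],1)
    print(nm,rect(S)); print('  along',np.histogram(a[:,0],20)[0],a[:,0].min(),a[:,0].max()); print('  across',np.histogram(a[:,1],20)[0],a[:,1].min(),a[:,1].max())
E
```

```text
[ 0.54385561 -0.16883438  0.24784264] 1.0061731800632414 0.05121650316441185
[[297.31863964   0.         256.64042117]
 [  0.         297.31863964 193.6019301 ]
 [  0.           0.           1.        ]]
ch (23300, [array([ 687.8, -249.8]), array([117.2, 190.5]), np.float64(8.3)], array([ 0.6757, -0.2456,  0.089 ]))
  along [1430 1511 1498 1507 1500 1477 1493 1449 1438 1420 1391 1376 1336 1377
 1266  791  496  300  174   70] 0.08545355580396492 0.20331015301966882
  across [ 822  946  976 1020 1003 1082 1103 1139 1168 1195 1221 1252 1285 1302
 1318 1359 1367 1330 1414  998] -0.09517177813112834 0.09511068976994566
panel (834, [array([ 481.7, -314. ]), array([11.6, 98.1]), np.float64(8.2)], array([ 0.4828, -0.3114,  0.0748]))
  along [  4   6  29  13  40  33  37  41  45  31  37  40  41  41  47  57  83 135
  62  12] -0.07467755078193442 -0.06290348506887058
  across [29 38 32 41 38 34 40 43 43 44 45 42 49 44 49 48 51 49 41 34] -0.08380463110349237 0.014312447163149552
walls (1657, [array([ 531.9, -273.3]), array([198.3, 161.1]), np.float64(9.3)], array([ 0.5471, -0.3033,  0.0571]))
  along [  8   7  33   0 361 148  46  52  52  48  53  53  62  53  98 115 114 122
 124 108] -0.11355888616271699 0.08513493556181549
  across [834  57  35  42  38  77  43  42  42  46  45  40   0   0   0   3   0   0
   0 313] -0.08308136943478278 0.08079627880261983
floor (14484, [array([ 553.9, -267.4]), array([149.7, 157.8]), np.float64(8.3)], array([ 0.5643, -0.2753,  0.013 ]))
  along [604 503 524 531 545 557 575 559 626 633 680 865 889 891 915 927 918 916
 944 882] -0.06579225052156244 0.08416605624332396
  across [956 730 766 770 793 821 830 849 860 887 904 908 939 905 606 509 467 479
 460  45] -0.0775143560973264 0.08029515867637416
```

View pics/w4.png

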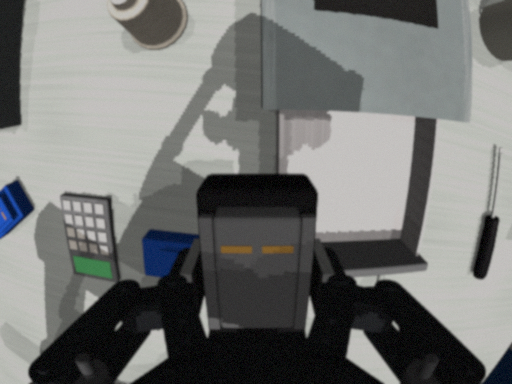

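The picture shows the pack held square, rail up, at (258,260), and the open drawer interior at (345,175). The geometry fits: the drawer is about 155 mm open at 8.3° yaw. Now over the drawer.

```bash
python3 - <<'E'
from h import *
y=np.radians(8.3); R=frame([0,0,-1],[-np.sin(y),np.cos(y),0])
go([.550,-.2703,.2478],R)
E
```

```text
turn [-0.03 -0.   -0.06] shift [-0.043  0.506  0.   ] j6 1.01
```

>>> servo_tool(moves=[{"dp":[-0.011,0.126,0],"delta_rot":[0,0,-0.06],"fingers":0.3},{"dp":[-0.011,0.126,0],"delta_rot":[0,0,0],"fingers":0.3},{"dp":[-0.011,0.126,0],"delta_rot":[0,0,0],"fingers":0.3},{"dp":[-0.011,0.126,0],"delta_rot":[0,0,0],"fingers":0.3},{"dp":[0,0,0],"delta_rot":[0,0,0],"fingers":0.3}])

```text
clock: 10.45
position: [0.5509, -0.2722, 0.2486]
ee_rot: [0.0, 0.997, 0.072, 0.001]
contact_force: [0.5, 0.5, -2.9]
width: 0.0511
gripper_force: 43.5
```

>>> servo_tool(moves=[{"dp":[0,0,0],"delta_rot":[0,0,0],"fingers":0.3},{"dp":[0,0,0],"delta_rot":[0,0,0],"fingers":0.3}])

```text
clock: 10.65
position: [0.5503, -0.2687, 0.249]
ee_rot: [-0.001, 0.997, 0.073, 0.001]
contact_force: [-0.1, 0.5, -3.0]
width: 0.0514
gripper_force: 43.5
```

```bash
python3 - <<'E'
from h import *
y=np.radians(8.3); R=frame([0,0,-1],[-np.sin(y),np.cos(y),0])
s=readout.get_state(); print(s['position'])
go([.550,-.2703,.0894],R)
E
```

```text
[ 0.55029477 -0.26865733  0.2489764 ]
turn [-0.02 -0.03  0.02] shift [-0.003  0.008  0.798] j6 0.85
```

>>> servo_tool(moves=[{"dp":[0,0.008,0.14],"delta_rot":[0,0,0],"fingers":0.3},{"dp":[0,0,0.15],"delta_rot":[0,0,0],"fingers":0.3},{"dp":[0,0,0.15],"delta_rot":[0,0,0],"fingers":0.3},{"dp":[0,0,0.15],"delta_rot":[0,0,0],"fingers":0.3},{"dp":[0,0,0.12],"delta_rot":[0,0,0],"fingers":0.3}])

```text
clock: 11.15
position: [0.5507, -0.2698, 0.106]
ee_rot: [-0.001, 0.997, 0.073, 0.001]
contact_force: [-1.2, 0.3, -3.8]
width: 0.0513
gripper_force: 43.5
```

>>> servo_tool(moves=[{"dp":[0,0,0.03],"delta_rot":[0,0,0],"fingers":0.3},{"dp":[0,0,0.02],"delta_rot":[0,0,0],"fingers":0.3},{"dp":[0,0,0.01],"delta_rot":[0,0,0],"fingers":0.3},{"dp":[0,0,0],"delta_rot":[0,0,0],"fingers":0.3},{"dp":[0,0,0],"delta_rot":[0,0,0],"fingers":0.3}])

```text
clock: 11.65
position: [0.5519, -0.272, 0.0968]
ee_rot: [0.0, 0.997, 0.073, 0.003]
contact_force: [0.8, -0.3, -2.8]
width: 0.0513
gripper_force: 43.4
```

>>> servo_tool(moves=[{"dp":[0,0,0.01],"delta_rot":[0,0,0],"fingers":0.3},{"dp":[0,0,0.01],"delta_rot":[0,0,0],"fingers":0.3},{"dp":[0,0,0],"delta_rot":[0,0,0],"fingers":0.3}])

```text
clock: 11.95
position: [0.5511, -0.2717, 0.0914]
ee_rot: [-0.001, 0.997, 0.073, 0.002]
contact_force: [0.1, 0.2, -3.3]
width: 0.0514
gripper_force: 43.4
```

>>> servo_tool(moves=[{"dp":[0,0,0.01],"delta_rot":[0,0,0],"fingers":0.3},{"dp":[0,0,0],"delta_rot":[0,0,0],"fingers":0.3}])

```text
clock: 12.15
position: [0.5514, -0.2718, 0.0895]
ee_rot: [-0.0, 0.997, 0.073, 0.002]
contact_force: [0.3, 0.6, -3.4]
width: 0.0515
gripper_force: 43.5
```

>>> servo_tool(moves=[{"dp":[0,0,0.006],"delta_rot":[0,0,0],"fingers":0.3},{"dp":[0,0,0],"delta_rot":[0,0,0],"fingers":0.3}])

```text
clock: 12.35
position: [0.5516, -0.2717, 0.0894]
ee_rot: [-0.0, 0.997, 0.073, 0.002]
contact_force: [-0.7, 1.4, 4.7]
width: 0.0516
gripper_force: 44.3
```

>>> servo_tool(moves=[{"dp":[0,0,0.006],"delta_rot":[0,0,0],"fingers":0.3},{"dp":[0,0,0],"delta_rot":[0,0,0],"fingers":0.3}])

```text
clock: 12.55
position: [0.5521, -0.2717, 0.0894]
ee_rot: [-0.0, 0.997, 0.073, 0.003]
contact_force: [-1.4, 3.2, 9.7]
width: 0.0512
gripper_force: 45.2
```

Seated. Release and lift.

>>> servo_tool(moves=[{"dp":[0,0,-0.006],"delta_rot":[0,0,0],"fingers":0.75},{"dp":[0,0,0],"delta_rot":[0,0,0],"fingers":0.9},{"dp":[0,0,0],"delta_rot":[0,0,0],"fingers":0.9},{"dp":[0,0,-0.05],"delta_rot":[0,0,0],"fingers":0.9},{"dp":[0,0,-0.15],"delta_rot":[0,0,0],"fingers":0.9}])

```text
clock: 13.05
position: [0.5495, -0.2708, 0.1262]
ee_rot: [-0.002, 0.997, 0.073, -0.001]
contact_force: [-0.9, -0.0, 0.2]
width: 0.0771
gripper_force: 0.0
```

>>> servo_tool(moves=[{"dp":[0,0,-0.15],"delta_rot":[0,0,0],"fingers":0.9},{"dp":[0,0,-0.15],"delta_rot":[0,0,0],"fingers":0},{"dp":[0,0,-0.1],"delta_rot":[0,0,0],"fingers":0},{"dp":[0,0,0],"delta_rot":[0,0,0],"fingers":0},{"dp":[0,0,0],"delta_rot":[0,0,0],"fingers":0}])

```text
clock: 13.55
position: [0.5507, -0.2718, 0.2086]
ee_rot: [-0.0, 0.997, 0.073, 0.002]
contact_force: [-0.3, -0.2, -0.4]
width: 0.0186
gripper_force: 0.0
```

```bash
python3 - <<'E'
from h import *
im,W=wcloud(); cv2.imwrite('pics/w5.png',im[:,:,::-1])
s=readout.get_state(); print(s['position'],s['qpos'][5],s['width'])
print('rail',rect(box(W,.052,.066,.50,.625,-.33,-.22))); print('block',rect(box(W,.036,.05,.505,.61,-.325,-.225)))
print('panel',rect(box(W,.07,.083,.44,.50,-.38,-.18))); print('handle',rect(box(W,.045,.068,.40,.462,-.36,-.2)))
y=np.radians(8.3); R=frame([0,0,-1],[-np.sin(y),np.cos(y),0]); e=np.array([np.cos(y),np.sin(y)])
h=np.array([.545,-.27])-e*(.0747+.035); print('handle pred',h)
p=h-e*.06
go([*p,.20],R); go([*p,.035+.073],R)
E
```

```text
[ 0.5503175  -0.27149285  0.2075602 ] 0.8511424533859596 0.010822157926654287
rail (3901, [array([ 561.4, -270.6]), array([57. , 44.3]), np.float64(8.3)], array([ 0.5628, -0.2703,  0.0566]))
block (2083, [array([ 551.6, -271.9]), array([89.5, 52.4]), np.float64(8.2)], array([ 0.5504, -0.2721,  0.0424]))
panel (461, [array([ 477.9, -282.3]), array([ 10.9, 128.8]), np.float64(8.5)], array([ 0.4793, -0.2822,  0.0747]))
handle (532, [array([ 439.9, -288.2]), array([ 9.6, 49. ]), np.float64(7.9)], array([ 0.4407, -0.2883,  0.057 ]))
handle pred [ 0.43644902 -0.28583588]
turn [-0.02 -0.02  0.01] shift [-0.874 -0.011  0.038] j6 0.85
turn [-0.02 -0.02  0.01] shift [-0.874 -0.011  0.498] j6 0.85
```

View pics/w5.png

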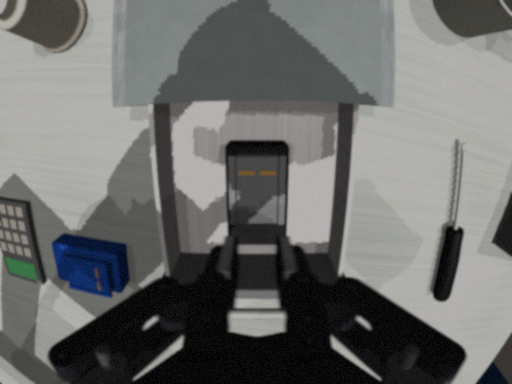

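The pack lies flat in the drawer, rail up, at (258,195). Now I go in front of the handle with the fingers shut.

>>> servo_tool(moves=[{"dp":[-0.175,-0.002,0],"delta_rot":[0,0,0],"fingers":0},{"dp":[-0.175,-0.002,0],"delta_rot":[0,0,0],"fingers":0},{"dp":[-0.175,-0.002,0],"delta_rot":[0,0,0],"fingers":0},{"dp":[-0.175,-0.002,0],"delta_rot":[0,0,0],"fingers":0},{"dp":[-0.174,-0.003,0],"delta_rot":[0,0,0],"fingers":0}])

```text
clock: 14.1
position: [0.3756, -0.2943, 0.2061]
ee_rot: [-0.002, 0.997, 0.073, 0.001]
contact_force: [0.7, -0.5, 1.1]
width: 0.0001
gripper_force: 0.0
```

>>> servo_tool(moves=[{"dp":[0,0,0],"delta_rot":[0,0,0],"fingers":0},{"dp":[0,0,0.12],"delta_rot":[0,0,0],"fingers":0},{"dp":[0,0,0.12],"delta_rot":[0,0,0],"fingers":0},{"dp":[0,0,0.12],"delta_rot":[0,0,0],"fingers":0},{"dp":[0,0,0.12],"delta_rot":[0,0,0],"fingers":0}])

```text
clock: 14.6
position: [0.3781, -0.2945, 0.1099]
ee_rot: [-0.001, 0.997, 0.073, 0.001]
contact_force: [0.2, -0.4, -0.6]
width: 0.0002
gripper_force: 0.0
```

>>> servo_tool(moves=[{"dp":[0,0,0],"delta_rot":[0,0,0],"fingers":0},{"dp":[0,0,0],"delta_rot":[0,0,0],"fingers":0}])

```text
clock: 14.8
position: [0.378, -0.2946, 0.111]
ee_rot: [-0.001, 0.997, 0.073, 0.001]
contact_force: [-0.4, 0.2, -0.9]
width: -0.0004
gripper_force: 0.0
```

```bash
python3 - <<'E'
from h import *
y=np.radians(8.3); R=frame([0,0,-1],[-np.sin(y),np.cos(y),0]); e=np.array([np.cos(y),np.sin(y)])
fr=np.array([.545,-.27])+e*.0855
s=readout.get_state();print(s['position'],s['width'])
go([*(fr-e*.056),.111],R)
E
```

```text
[ 0.37804354 -0.29456627  0.11104065] -0.00042757219461442677
turn [-0.02 -0.02  0.01] shift [ 0.991 -0.001  0.   ] j6 0.61
```

>>> servo_tool(moves=[{"dp":[0.08,0,0],"delta_rot":[0,0,0],"fingers":0},{"dp":[0.06,0,0],"delta_rot":[0,0,0],"fingers":0},{"dp":[0.04,0,0],"delta_rot":[0,0,0],"fingers":0},{"dp":[0.03,0,0],"delta_rot":[0,0,0],"fingers":0},{"dp":[0.04,0,0],"delta_rot":[0,0,0],"fingers":0}])

```text
clock: 15.3
position: [0.4277, -0.2876, 0.1122]
ee_rot: [-0.0, 0.997, 0.073, 0.001]
contact_force: [-2.2, -1.4, 1.3]
width: 0.0001
gripper_force: 0.9
```

>>> servo_tool(moves=[{"dp":[0.05,0,0],"delta_rot":[0,0,0],"fingers":0},{"dp":[0.05,0,0],"delta_rot":[0,0,0],"fingers":0},{"dp":[0.05,0,0],"delta_rot":[0,0,0],"fingers":0},{"dp":[0.05,0,0],"delta_rot":[0,0,0],"fingers":0},{"dp":[0.05,0,0],"delta_rot":[0,0,0],"fingers":0}])

```text
clock: 15.8
position: [0.4777, -0.2803, 0.1121]
ee_rot: [-0.0, 0.997, 0.073, 0.002]
contact_force: [-1.1, -1.0, 0.8]
width: 0.0001
gripper_force: 1.0
```

>>> servo_tool(moves=[{"dp":[0.05,0,0],"delta_rot":[0,0,0],"fingers":0},{"dp":[0.05,0,0],"delta_rot":[0,0,0],"fingers":0},{"dp":[0.05,0,0],"delta_rot":[0,0,0],"fingers":0},{"dp":[0.05,0,0],"delta_rot":[0,0,0],"fingers":0},{"dp":[0.05,0,0],"delta_rot":[0,0,0],"fingers":0}])

```text
clock: 16.3
position: [0.5271, -0.273, 0.1121]
ee_rot: [-0.0, 0.997, 0.073, 0.002]
contact_force: [-1.3, -1.2, -0.4]
width: -0.0003
gripper_force: 1.0
```

>>> servo_tool(moves=[{"dp":[0.05,0,0],"delta_rot":[0,0,0],"fingers":0},{"dp":[0.05,0,0],"delta_rot":[0,0,0],"fingers":0},{"dp":[0.04,0,0],"delta_rot":[0,0,0],"fingers":0},{"dp":[0.03,0,0],"delta_rot":[0,0,0],"fingers":0},{"dp":[0,0,0],"delta_rot":[0,0,0],"fingers":0}])

```text
clock: 16.8
position: [0.5612, -0.268, 0.1125]
ee_rot: [-0.0, 0.997, 0.073, 0.003]
contact_force: [0.4, 0.3, 0.0]
width: -0.0002
gripper_force: 0.0
```

>>> servo_tool(moves=[{"dp":[0.02,0,0],"delta_rot":[0,0,0],"fingers":0},{"dp":[0.02,0,0],"delta_rot":[0,0,0],"fingers":0},{"dp":[0.01,0,0],"delta_rot":[0,0,0],"fingers":0},{"dp":[0,0,0],"delta_rot":[0,0,0],"fingers":0}])

```text
clock: 17.2
position: [0.5702, -0.2666, 0.1124]
ee_rot: [-0.001, 0.997, 0.073, 0.002]
contact_force: [-1.0, -0.5, -0.1]
width: -0.0001
gripper_force: 0.1
```

>>> servo_tool(moves=[{"dp":[0.01,0,0],"delta_rot":[0,0,0],"fingers":0},{"dp":[0.01,0,0],"delta_rot":[0,0,0],"fingers":0},{"dp":[0,0,0],"delta_rot":[0,0,0],"fingers":0}])

```text
clock: 17.5
position: [0.5736, -0.2661, 0.1124]
ee_rot: [-0.001, 0.997, 0.073, 0.001]
contact_force: [-3.1, -0.5, -0.1]
width: -0.0002
gripper_force: 1.1
```

>>> servo_tool(moves=[{"dp":[0.01,0,0],"delta_rot":[0,0,0],"fingers":0},{"dp":[0.01,0,0],"delta_rot":[0,0,0],"fingers":0},{"dp":[0,0,0],"delta_rot":[0,0,0],"fingers":0}])

```text
clock: 17.8
position: [0.5743, -0.266, 0.1124]
ee_rot: [-0.001, 0.997, 0.073, -0.002]
contact_force: [-10.9, -2.9, 6.0]
width: 0.0003
gripper_force: 5.5
```

>>> servo_tool(moves=[{"dp":[0.01,0,0],"delta_rot":[0,0,0],"fingers":0},{"dp":[0,0,0],"delta_rot":[0,0,0],"fingers":0}])

```text
clock: 18.0
position: [0.5746, -0.266, 0.1124]
ee_rot: [-0.001, 0.997, 0.074, -0.004]
contact_force: [-14.3, -3.9, 7.1]
width: -0.0001
gripper_force: 7.6
```

Hit its end. Back off, rise and check.

>>> servo_tool(moves=[{"dp":[-0.05,0,0],"delta_rot":[0,0,0],"fingers":0},{"dp":[-0.15,0,0],"delta_rot":[0,0,0],"fingers":0},{"dp":[-0.1,0,-0.1],"delta_rot":[0,0,0],"fingers":0},{"dp":[-0.1,0,-0.15],"delta_rot":[0,0,0],"fingers":0.9},{"dp":[-0.1,0,-0.15],"delta_rot":[0,0,0],"fingers":0.9}])

```text
clock: 18.5
position: [0.4804, -0.28, 0.1927]
ee_rot: [-0.0, 0.997, 0.073, 0.003]
contact_force: [-0.2, -1.3, 1.0]
width: 0.0284
gripper_force: 0.0
```

>>> servo_tool(moves=[{"dp":[0,0,-0.15],"delta_rot":[0,0,0],"fingers":0.9},{"dp":[0,0,-0.15],"delta_rot":[0,0,0],"fingers":0.9},{"dp":[0,0,0],"delta_rot":[0,0,0],"fingers":0.9},{"dp":[0,0,0],"delta_rot":[0,0,0],"fingers":0.9}])

```text
clock: 18.9
position: [0.4811, -0.2802, 0.253]
ee_rot: [0.001, 0.997, 0.073, 0.003]
contact_force: [0.3, 0.2, -0.9]
width: 0.0768
gripper_force: 0.0
```

```bash
python3 - <<'E'
from h import *
im,W=wcloud()
s=readout.get_state(); print(s['position'],s['qpos'],s['width'])
y=np.radians(8.3); e=np.array([np.cos(y),np.sin(y)]);f=np.array([-e[1],e[0]]);fr=np.array([.545,-.27])+e*.0855
for lo,hi in((.083,.097),(.066,.0825),(.045,.062)):
    S=box(W,lo,hi,.5,.75,-.36,-.15); a=(S[:,:2]-fr)@e; print(lo,len(S),np.percentile(a,[1,5,50]).round(4) if len(S) else '')
n=np.array([-.4353,-.0485,.899]);n/=np.linalg.norm(n); c=np.array([.6248,.2457,.1145])
R=frame(-n,[.11,-.99,0]); R0=R*Rn.from_euler('z',-.5)
go(c+n*.153,R0); go(c+n*.153,R)
E
```

```text
[ 0.48048403 -0.27979468  0.2518446 ] [-0.65431441  0.28045455  1.63241781  0.00372231  1.22598947  0.76965765] 0.07632958386962015
0.083 4491 [-0.0001  0.0002  0.007 ]
0.066 2174 [-0.0052 -0.0049 -0.0022]
0.045 2675 [-0.0449 -0.0441 -0.0332]
turn [-1.2   4.37 -4.57] shift [ 1.744 -1.932  0.294] j6 0.77
turn [-0.08  4.49  0.34] shift [ 0.605 -2.532  0.294] j6 0.77
```

The drawer is fully shut (panel at -5 mm). On to the mushroom, pre-turned by -0.5 rad so joint 6 has range left for the turn.

>>> servo_tool(moves=[{"dp":[0,0,0],"delta_rot":[-0.24,0.87,-0.91],"fingers":0.9},{"dp":[0,0,0],"delta_rot":[-0.24,0.87,-0.91],"fingers":0.9},{"dp":[0,0,0],"delta_rot":[-0.24,0.87,-0.91],"fingers":0.9},{"dp":[0,0,0],"delta_rot":[-0.24,0.88,-0.92],"fingers":0.9},{"dp":[0,0,0],"delta_rot":[-0.24,0.88,-0.92],"fingers":0.9}])

```text
clock: 19.45
position: [0.4799, -0.2791, 0.2507]
ee_rot: [0.042, 0.93, 0.293, 0.22]
contact_force: [-0.3, 0.4, -0.1]
width: 0.0767
gripper_force: 0.0
```

>>> servo_tool(moves=[{"dp":[0.134,-0.149,0.022],"delta_rot":[0,0,0],"fingers":0.9},{"dp":[0.134,-0.149,0.022],"delta_rot":[0,0,0],"fingers":0.9},{"dp":[0.134,-0.149,0.022],"delta_rot":[0,0,0],"fingers":0.9},{"dp":[0.134,-0.149,0.022],"delta_rot":[0,0,0],"fingers":0.9},{"dp":[0.134,-0.149,0.022],"delta_rot":[0,0,0],"fingers":0.9}])

```text
clock: 19.95
position: [0.5096, -0.0789, 0.251]
ee_rot: [0.042, 0.931, 0.291, 0.218]
contact_force: [1.5, -0.2, 0.9]
width: 0.0767
gripper_force: 0.0
```

>>> servo_tool(moves=[{"dp":[0.134,-0.149,0.022],"delta_rot":[0,0,0],"fingers":0.9},{"dp":[0.134,-0.149,0.022],"delta_rot":[0,0,0],"fingers":0.9},{"dp":[0.134,-0.149,0.022],"delta_rot":[0,0,0],"fingers":0.9},{"dp":[0.134,-0.149,0.022],"delta_rot":[0,0,0],"fingers":0.9},{"dp":[0.134,-0.149,0.022],"delta_rot":[0,0,0],"fingers":0.9}])

```text
clock: 20.45
position: [0.5395, 0.1207, 0.2515]
ee_rot: [0.042, 0.931, 0.291, 0.217]
contact_force: [0.4, -0.0, -0.2]
width: 0.0771
gripper_force: 0.0
```

>>> servo_tool(moves=[{"dp":[0.134,-0.149,0.022],"delta_rot":[0,0,0],"fingers":0.9},{"dp":[0.134,-0.149,0.022],"delta_rot":[0,0,0],"fingers":0.9},{"dp":[0.134,-0.149,0.022],"delta_rot":[0,0,0],"fingers":0.9},{"dp":[0,0,0],"delta_rot":[0,0,0],"fingers":0.9},{"dp":[0,0,0],"delta_rot":[0,0,0],"fingers":0.9}])

```text
clock: 20.95
position: [0.5573, 0.2393, 0.2515]
ee_rot: [0.042, 0.93, 0.293, 0.217]
contact_force: [-0.3, 0.1, -0.2]
width: 0.0769
gripper_force: 0.0
```

>>> servo_tool(moves=[{"dp":[0,0,0],"delta_rot":[0,0,0],"fingers":0.9},{"dp":[0,0,0],"delta_rot":[0,0,0],"fingers":0.9}])

```text
clock: 21.15
position: [0.5578, 0.237, 0.2529]
ee_rot: [0.043, 0.931, 0.291, 0.218]
contact_force: [1.1, -0.1, -0.8]
width: 0.0767
gripper_force: 0.0
```

```bash
python3 btn.py; python3 - <<'E'
from h import *
n=np.array([-.4353,-.0485,.899]);n/=np.linalg.norm(n); c=np.array([.6248,.2457,.1145])
s=readout.get_state(); print(s['position'],s['qpos'],s['width'])
R0=frame(-n,[.11,-.99,0])*Rn.from_euler('z',-.5)
go(c+n*(.054-.007),R0)
E
```

```text
face n [-0.43519457 -0.04433399  0.89924423] [0.64944664 0.25190409 0.08898702]
circle ((-175.16146850585938, 632.8325805664062), 20.139604568481445) 1749 h [0.02823342 0.03300588 0.03474704]
latched crown [0.62482429 0.24568844 0.11454998]
[0.55804041 0.23703538 0.25320669] [ 0.33377304  0.20515565  1.81424869 -0.15284225  0.68933384  1.39610963] 0.07685345085417539
turn [-0.01  0.05 -0.05] shift [ 0.002 -0.006  0.536] j6 1.4
```

>>> servo_tool(moves=[{"dp":[0.002,-0.005,0.14],"delta_rot":[0,0,0],"fingers":0.9},{"dp":[0,0,0.14],"delta_rot":[0,0,0],"fingers":0.9},{"dp":[0,0,0.12],"delta_rot":[0,0,0],"fingers":0.9},{"dp":[0,0,0.08],"delta_rot":[0,0,0],"fingers":0.9},{"dp":[0,0,0.05],"delta_rot":[0,0,0],"fingers":0.9}])

```text
clock: 21.7
position: [0.604, 0.2436, 0.1567]
ee_rot: [0.043, 0.931, 0.291, 0.218]
contact_force: [-0.2, -0.3, -0.1]
width: 0.0768
gripper_force: 0.0
```

>>> servo_tool(moves=[{"dp":[0,0,0],"delta_rot":[0,0,0],"fingers":0.9},{"dp":[0,0,0],"delta_rot":[0,0,0],"fingers":0.9}])

```text
clock: 21.9
position: [0.604, 0.2444, 0.1586]
ee_rot: [0.043, 0.93, 0.291, 0.219]
contact_force: [-0.9, 0.2, -0.3]
width: 0.0771
gripper_force: 0.0
```

```bash
python3 - <<'E'
from h import *
n=np.array([-.4353,-.0485,.899]);n/=np.linalg.norm(n); c=np.array([.6248,.2457,.1145])
R0=frame(-n,[.11,-.99,0])*Rn.from_euler('z',-.5)
go(c+n*(.054-.007),R0)
E
```

```text
turn [-0.02  0.03 -0.04] shift [-0.005  0.003  0.009] j6 1.43
```

>>> servo_tool(moves=[{"dp":[-0.003,0.002,0.005],"delta_rot":[0,0,0],"fingers":0.2},{"dp":[0,0,0],"delta_rot":[0,0,0],"fingers":0.2},{"dp":[0,0,0],"delta_rot":[0,0,0],"fingers":0.2},{"dp":[0,0,0],"delta_rot":[0,0,0],"fingers":0.2},{"dp":[0,0,0],"delta_rot":[0,0,0],"fingers":0.2}], force=30)

```text
clock: 22.4
position: [0.6043, 0.2438, 0.1577]
ee_rot: [0.043, 0.93, 0.291, 0.219]
contact_force: [-1.3, -3.0, 3.6]
width: 0.0387
gripper_force: 30.7
```

>>> servo_tool(moves=[{"dp":[0,0,0],"delta_rot":[0,0,0],"fingers":0.2}])

```text
clock: 22.5
position: [0.6043, 0.2438, 0.1576]
ee_rot: [0.043, 0.93, 0.291, 0.219]
contact_force: [-1.2, -2.7, 3.5]
width: 0.0387
gripper_force: 30.7
```

>>> servo_tool(moves=[{"dp":[0,0,0],"delta_rot":[0,0,0.8],"fingers":0.2},{"dp":[0,0,0],"delta_rot":[0,0,0.9],"fingers":0.2},{"dp":[0,0,0],"delta_rot":[0,0,0.9],"fingers":0.2},{"dp":[0,0,0],"delta_rot":[0,0,0.9],"fingers":0.2},{"dp":[0,0,0],"delta_rot":[0,0,0.9],"fingers":0.2}])

```text
clock: 23.0
position: [0.6042, 0.2438, 0.1578]
ee_rot: [-0.006, 0.971, 0.08, 0.223]
contact_force: [-2.8, -3.8, 6.9]
width: 0.0386
gripper_force: 31.0
```

>>> servo_tool(moves=[{"dp":[0,0,0],"delta_rot":[0,0,0.9],"fingers":0.2},{"dp":[0,0,0],"delta_rot":[0,0,0.9],"fingers":0.2},{"dp":[0,0,0],"delta_rot":[0,0,0.9],"fingers":0.2},{"dp":[0,0,0],"delta_rot":[0,0,0.9],"fingers":0.2},{"dp":[0,0,0],"delta_rot":[0,0,0.9],"fingers":0.2}])

```text
clock: 23.5
position: [0.6042, 0.2437, 0.1579]
ee_rot: [-0.056, 0.965, -0.139, 0.216]
contact_force: [-3.1, -5.2, 6.8]
width: 0.0392
gripper_force: 31.0
```

```bash
python3 - <<'E'
from rig import readout
s=readout.get_state(); print(s['qpos'],s['contact_force'],s['moment'],s['width'],s['gripper_force'])
E
```

```text
[ 0.31683913  0.36942774  1.85271017 -0.19322503  0.48490498  2.3250515 ] [-3.10980178 -5.15331627  6.76461534] [-0.53426749  0.00760547 -0.21334935] 0.039189306067233524 31.006383370840922
```

>>> servo_tool(moves=[{"dp":[0,0,0],"delta_rot":[0,0,0.6],"fingers":0.2},{"dp":[0,0,0],"delta_rot":[0,0,0.5],"fingers":0.2},{"dp":[0,0,0],"delta_rot":[0,0,0.4],"fingers":0.2},{"dp":[0,0,0],"delta_rot":[0,0,0.3],"fingers":0.2},{"dp":[0,0,0],"delta_rot":[0,0,0],"fingers":0.2}])

```text
clock: 24.0
position: [0.6042, 0.2436, 0.1578]
ee_rot: [-0.074, 0.949, -0.222, 0.211]
contact_force: [-2.0, -3.9, 6.2]
width: 0.0387
gripper_force: 31.1
```

```bash
python3 - <<'E'
from rig import readout
s=readout.get_state(); print(s['qpos'],s['contact_force'],s['moment'],s['width'],s['gripper_force'])
E
```

```text
[ 0.31707354  0.36951331  1.85286105 -0.19454949  0.48486565  2.500181  ] [-1.95537258 -3.88509637  6.19964044] [-0.87147677 -0.01127143  0.39114728] 0.03872279106934179 31.131212976761162
```

The moment rise shows the end stop was reached. Let go and withdraw.

>>> servo_tool(moves=[{"dp":[0,0,0],"delta_rot":[0,0,0],"fingers":0.9},{"dp":[0,0,0],"delta_rot":[0,0,0],"fingers":0.9},{"dp":[0,0,0],"delta_rot":[0,0,0],"fingers":0.9},{"dp":[0,0,-0.1],"delta_rot":[0,0,0],"fingers":0.9},{"dp":[0,0,-0.15],"delta_rot":[0,0,0],"fingers":0.9}])

```text
clock: 24.5
position: [0.5815, 0.2413, 0.1999]
ee_rot: [-0.074, 0.949, -0.224, 0.208]
contact_force: [0.2, -0.2, 0.2]
width: 0.0772
gripper_force: 0.0
```

>>> servo_tool(moves=[{"dp":[0,0,-0.15],"delta_rot":[0,0,0],"fingers":0.9},{"dp":[0,0,-0.15],"delta_rot":[0,0,0],"fingers":0.9},{"dp":[0,0,0],"delta_rot":[0,0,0],"fingers":0.9},{"dp":[0,0,0],"delta_rot":[0,0,0],"fingers":0.9},{"dp":[0,0,0],"delta_rot":[0,0,0],"fingers":0.9}])

```text
clock: 25.0
position: [0.5561, 0.2385, 0.2545]
ee_rot: [-0.074, 0.949, -0.224, 0.209]
contact_force: [-0.3, 0.1, -0.3]
width: 0.0772
gripper_force: 0.0
```

```bash
python3 btn.py; python3 - <<'E'
from h import *
for n in('top',):
    im,d=grab(n); cv2.imwrite(f'pics/{n}1.png',cv2.resize(im[:,:,::-1],(800,600)))
E
```

```text
face n [-0.43532077 -0.04400102  0.8991995 ] [0.65005916 0.24371399 0.08883327]
circle ((-175.2820587158203, 632.8641357421875), 20.09456443786621) 1870 h [0.03270096 0.03842011 0.04029966]
latched crown [0.62484248 0.24581179 0.11455695]
```

View pics/top1.png

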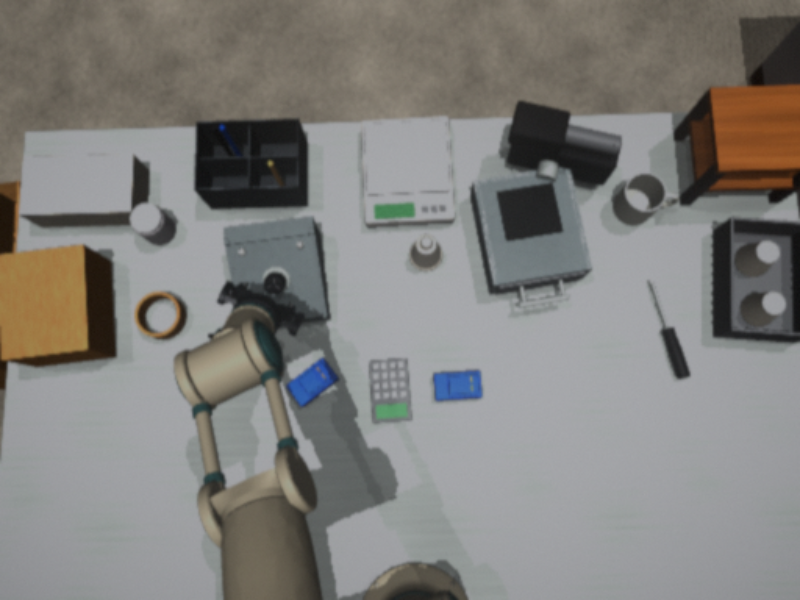

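The button is back up (crown at 40 mm), the drawer is shut at (540,295), and the bystanders haven't moved. I'll let the head creep back for a second, then hand in.

>>> servo_tool(moves=[{"dp":[0,0,0],"delta_rot":[0,0,0],"fingers":0.9},{"dp":[0,0,0],"delta_rot":[0,0,0],"fingers":0.9},{"dp":[0,0,0],"delta_rot":[0,0,0],"fingers":0.9},{"dp":[0,0,0],"delta_rot":[0,0,0],"fingers":0.9},{"dp":[0,0,0],"delta_rot":[0,0,0],"fingers":0.9}])

```text
clock: 25.6
position: [0.5565, 0.2387, 0.256]
ee_rot: [-0.075, 0.949, -0.224, 0.21]
contact_force: [0.6, 0.1, -0.6]
width: 0.0767
gripper_force: 0.0
```

>>> servo_tool(moves=[{"dp":[0,0,0],"delta_rot":[0,0,0],"fingers":0.9},{"dp":[0,0,0],"delta_rot":[0,0,0],"fingers":0.9},{"dp":[0,0,0],"delta_rot":[0,0,0],"fingers":0.9},{"dp":[0,0,0],"delta_rot":[0,0,0],"fingers":0.9},{"dp":[0,0,0],"delta_rot":[0,0,0],"fingers":0.9}])

```text
clock: 26.1
position: [0.5565, 0.2387, 0.2561]
ee_rot: [-0.075, 0.949, -0.224, 0.21]
contact_force: [-0.1, -0.1, 0.3]
width: 0.077
gripper_force: 0.0
```

```bash
python3 -c "
from rig import manip; print(manip.sign_off())"
```

```text
the job is handed in; nothing more can be done
None
```

The job is done in the order asked and handed in at about 26 s: stop pressed and latched, pack laid rail up in the charger drawer, drawer shut, and the mushroom turned to its end and popped back up, with the bystanders where they stood.

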